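# Clear the jammed carrier from the spring-fed sample chute

## Task

A wrong carrier (tall, orange square cap, thick grey foot) is jammed in the spring-fed chute: ease it sideways under whichever side cover has room (one is packed inside, you cannot see which, so feel for it), tip its freed edge up and draw it out without forcing it against the chute. Stand it upright on the upturned white foam tray and let go, so that both blue-capped carriers advance to the outlet stop. Do not tip or lift out the blue-capped carriers, and leave the other things on the bench alone.

Things in the scene. Friction and masses are not known exactly. Their poses are not given: they have to be found in the camera images.
- chute: Aluminium feed chute fixed to the bench. Origin: on the bench, on its centre line, under the jammed carrier. x runs along it away from the outlet, y across, z up. Floor 6 mm above the bench; inner wall faces at y = +-59 mm. Covers reach inward from both walls to y = +-39 mm (open slot 78 mm wide); their tops are 44 mm above the bench.
- cover_left (a point): Inner edge, on top, of the grey cover on the chute's +y side, beside the jammed carrier (chute x 0, y 39, z 44 mm). Grey covers run from chute x = -30 to 215 mm, underside 38 mm above the bench. Below one of the two, by chance and out of sight, the 11 mm next to the wall is packed (x -20 to 110 mm): there the thick foot stops after about 2 mm; on the other side it goes about 13 mm, to the wall.
- cover_right (a point): The same point of the grey cover on the -y side (chute x 0, y -39, z 44 mm).
- outlet_stop (a point): Middle of the outlet stop's inner face, at floor height (chute x -126 mm). The stop is 30 mm high. From here to chute x = -30 mm the covers are yellow gauge covers with their underside only 22 mm above the bench; a thick foot is stopped by their step, thin feet pass.
- pusher (a joint): Travel (m) of the black spring pusher at the chute's far end, 0 at the start, growing towards the outlet, range -0.02 to 0.16. It presses the row of carriers towards the outlet with about 4 N, so the row can be pushed back up to 20 mm. While the jammed carrier is pressed against the yellow step, friction resists sliding it sideways with up to about 10 N; eased back some millimetres it slides easily.
- odd_carrier: Jammed wrong carrier, about 0.16 kg: grey foot 60 (x) x 92 (y) x 20 mm thick, amber jar 34 mm wide, square orange cap 28 x 28 mm from 74 to 116 mm above the underside. Origin: centre of the underside, z up. Starts on the chute floor, axes along the chute's, centred to 2 mm, each end about 7 mm under a grey cover. Pushed fully under the free one, its other end is clear and tips up 35 degrees.
- carrier_1: First blue-capped carrier behind the jammed one: white foot 60 mm (its x) x 112 mm (its y) x 10 mm thick, white jar 32 mm diameter, blue round cap 36 mm diameter, 50 mm high in all, 0.06 kg. Origin: centre of the underside. Once the way is free the spring drives it until its foot meets the outlet stop (its origin then at chute x = -96 mm).
- carrier_2: Second blue-capped carrier, same as carrier_1 and behind it; ends at chute x = -36 mm.
- reject_tray: Upturned white foam tray, 170 x 170 x 28 mm, fixed, with a flat top at 28 mm. Origin: centre of its underside, on the bench.
- bench_timer: White bench timer 64 x 64 x 22 mm, loose bystander. Origin: centre of the underside.
- label_roll: Roll of labels, 58 mm diameter, 24 mm high, loose bystander. Origin: centre of the underside.
- marker_black: Black and white marker 134 mm long, loose bystander lying on the bench. Origin: centre of the underside.
- sample_tube_a: Red-capped sample tube 96 mm long, 19 mm diameter at the cap, lying loose on the bench left of the chute, bystander. Origin: centre of its round bottom end; z along it to the cap.
There are look-alikes about, which are no part of the job. What is shaped like the odd_carrier but green or red is not meant.

How it is judged:
By the outcome, as a careful person would: the job done as asked, in the order asked, and still so for the second after the job is handed in, with the robot touching nothing.
It also fails if it takes over 45 s, if anything falls off the work surface, if the arm or the gripper's body presses on something with over 40 N, if the wrist force passes 120 N, or if a joint passes its speed limit or range.

## Robot

A 6-joint arm with a two-finger parallel gripper is mounted at the origin on a cart in front of the work surface, level with it; the furniture and walls round the work are solid. World frame = base frame: x ahead of the robot, y to its left, z up, the work surface at z = 0. Lengths are in m, angles in rad, forces in N, time in s.
With the tool pointing down it reaches from about 0.3 to 0.875 m from the base axis. Payload 6.4 kg.
Tool frame: the origin (TCP) lies at the very end of the fingers, on their centre line; the grasp point (between the pads) lies 19 mm behind it; z points along the fingers, y is the line along which they close (so a half turn about z gives the same grasp; the last joint's range is limited). The gripper opens to 88 mm and grips with 3 to 60 N. Pads are 18 mm wide; open, the fingers measure 123 mm over their backs; the gripper's body (75 mm by 187 mm) begins 45 mm behind the grasp point.
Start: joints at [1.098, 0.181, 1.607, -0, 1.354, -0.206], TCP at [0.152, 0.555, 0.239] pointing down, gripper open.
Joint ranges: [-2.99, 2.99], [-0.89, 2.07], [0.3, 2.58], [-1.14, 4.28], [0, 2.63], [-3.12, 3.12]. Speed limits (rad/s): [2.57, 2.57, 3.01, 3.14, 3.14, 3.14].

## Interface

Orientations are given as a unit quaternion [w, x, y, z].
In Python, from plant import env, get_image gives the robot as it stands.
- The arm moves only by the tool play_rows, never from a script. Its argument "motion" is one flat list of numbers, 7 for each row, row after row: the shift along the tool's x, y, z in mm, then the turn, a rotation vector about the tool's x, y, z in degrees, then the opening, from 0 (shut) to 1 (fully open). In form: [x, y, z, ax, ay, az, hand, x, y, z, ax, ay, az, hand, ...]. A call has 1 to 20 rows; each row is the pose to reach, as a shift and turn from the pose commanded when the call began, along the tool's axes at that moment; what a row does not reach only later rows make up. A row lasts 1/10 s, in which the tool goes at most 50 mm and 8.59 degrees, less where a joint would pass 70% of its speed; a pose out of reach is approached as far as the arm can. A call with a gripper value outside its range is refused whole. The fingers move at their own pace and stop on an object; "newtons" is the grip in N (left out, the last holds). Time passes only in rows, so rows that repeat a pose let the fingers close. It gives the time, the measured TCP pose, the force, the opening and the grip force at its end, in the units of the state.
- env.observe(): the state, without advancing time (a new reading comes with each control period).
- get_image(name): name is "scene" or "top" or "wrist"; returns a dict with "img" (420x560x3 uint8, red, green, blue), "camera_matrix" (3x3 intrinsics, pixels), "R" (3x3) and "t" (3): a world point X has camera coordinates R X + t; the wrist camera has in their place "tool_from_camera" (4x4, takes a point from camera to tool coordinates, whose origin is the TCP and whose axes are the flange's). Camera axes: x right, y down, z forward; pixel columns grow to the right and rows downward; lengths in m; the calibration is good to about 2 mm. A picture is of the moment at which its call begins: read the wrist's pose just before it. There is no depth.
- env.close_job(): hands the job in; it is judged then, once.
The state is a dict: "clock": time; "joint_positions": joint angles; "qvel": joint speeds; "joint_efforts": joint torques, N m; "eef_pos": TCP position; "orientation": TCP orientation; "ft_force": force on the tool from outside, world axes, zero at the start; "ft_torque": the same for the moment, N m; "finger_gap": finger opening in m; "grasp_force": force on a finger pad.
Only numpy, scipy, OpenCV 4.12 (cv2) and the standard library are available. Lean on these libraries where they do the work, as an engineer would, in place of code of your own. Each camera call takes 0.05 s, during which the arm holds its last target. There are 200 camera calls.

## Working session

There is one attempt and no reset: what is moved stays moved. The work goes in short steps, Python scripts to look and compute and a tool call to move; the robot and the scene stay as the last step left them, time stands still between calls to the robot, and variables do not carry over. Pictures are saved under pics/ and viewed, at most 10 in all, crops included, and the job is handed in when it is done.

Besides the shell and the picture viewer there is one more tool, called after "Request:" by a JSON object that holds its "fn" and its "kwargs". play_rows: Moves the arm, as the interface text tells. Its arguments: {"type":"object","properties":{"motion":{"type":"array","items":{"type":"number"}},"newtons":{"type":"number"}},"required":["motion"]}

```bash
mkdir -p pics; ls
python3 - <<'E'
from plant import env,get_image
import cv2,numpy as np
s=env.observe();print(s)
ims=[]
for n in("top","scene"):
    d=get_image(n);cv2.imwrite(f"pics/{n}0.png",d["img"][:,:,::-1]);print(n,d["camera_matrix"],d["R"],d["t"])
E
```

```text
pics
{'clock': 0.0, 'joint_positions': array([ 1.09767158e+00,  1.81528817e-01,  1.60797016e+00,  6.33558637e-06,
        1.35376538e+00, -2.06281118e-01]), 'qvel': array([ 0.00045714, -0.00059084,  0.00027738, -0.00107015, -0.00188386,
       -0.00093154]), 'joint_efforts': array([ 5.30101679e-04, -4.33855212e+01, -3.41858768e+01,  7.04108016e-02,
        3.83083709e-02, -1.28724423e-04]), 'eef_pos': array([0.15135434, 0.5541945 , 0.23783528]), 'orientation': array([-2.81428113e-04,  1.33026948e-01,  9.91112069e-01, -7.87056140e-04]), 'ft_force': array([ 0.86617701, -0.56489133,  0.48524853]), 'ft_torque': array([ 0.00384661, -0.00373917, -0.04305312]), 'grasp_force': 0.0, 'finger_gap': 0.08822955111874825}
top [[475.58202766   0.         277.46023912]
 [  0.         475.58202766 209.86911147]
 [  0.           0.           1.        ]] [[ 0.00613094 -0.99996874 -0.00499228]
 [-0.99090887 -0.00540428 -0.13442622]
 [ 0.13439504  0.00577105 -0.99091103]] [0.05511548 0.50058581 1.22664436]
scene [[416.441695     0.         276.35272802]
 [  0.         416.441695   218.88843525]
 [  0.           0.           1.        ]] [[ 0.68218447 -0.73114185 -0.00748043]
 [-0.57619637 -0.53125963 -0.62109657]
 [ 0.45013564  0.42801263 -0.78369834]] [-0.31326224  0.36763055  1.20044866]
```

View pics/top0.png

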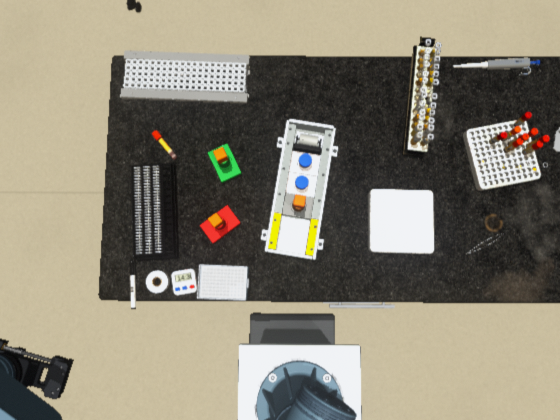

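View pics/scene0.png

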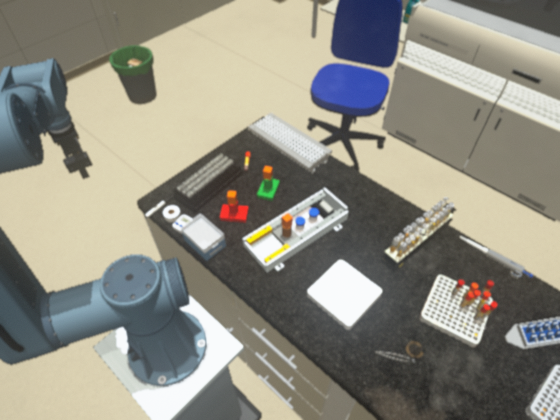

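The top view shows the chute tilted a little from the image vertical. The odd cap is at (299,202), the blue caps at (302,183) and (305,160), and the tray is centred at (402,221).

```bash
cat > h.py <<'E'
import cv2,numpy as np
from plant import env,get_image
from scipy.spatial.transform import Rotation as Ro
def bp(d,u,v,z):
    K=d["camera_matrix"]
    if "R" in d: R,t=d["R"],d["t"]
    r=R.T@np.linalg.inv(K)@np.array([u,v,1.]); c=-R.T@t
    return c+r*(z-c[2])/r[2]
def hsv(img): return cv2.cvtColor(img,cv2.COLOR_RGB2HSV)
def blobs(img,lo,hi,amin=20):
    m=cv2.inRange(hsv(img),np.array(lo),np.array(hi))
    n,l,st,c=cv2.connectedComponentsWithStats(m)
    return [(c[i].round(2),st[i][:5],l==i) for i in range(1,n) if st[i,4]>=amin]
def tool():
    s=env.observe();q=s["orientation"];T=np.eye(4)
    T[:3,:3]=Ro.from_quat([q[1],q[2],q[3],q[0]]).as_matrix();T[:3,3]=s["eef_pos"];return T,s
def wrist():
    T,s=tool();d=get_image("wrist");C=np.linalg.inv(T@d["tool_from_camera"])
    d["R"],d["t"]=C[:3,:3],C[:3,3];return d
E
python3 - <<'E'
from h import *
d=get_image("top");im=d["img"]
for nm,lo,hi,z in(("orange",(5,150,120),(18,255,255),.122),("blue",(100,150,80),(125,255,255),.056),("yellow",(24,150,150),(34,255,255),.044)):
    for c,st,m in blobs(im,lo,hi,12):
        print(nm,c,st,bp(d,*c,z).round(4))
        if nm=="yellow":
            ys,xs=np.nonzero(m);P=np.array([bp(d,x,y,z)[:2] for x,y in zip(xs,ys)])
            w=np.linalg.eigh(np.cov(P.T))[1][:,1];print(np.degrees(np.arctan2(w[1],w[0])))
m=np.uint8(cv2.inRange(hsv(im),np.array((0,0,215)),np.array((180,30,255))))
m[:180]=0;m[260:]=0;m[:,:350]=0;m[:,450:]=0
r=cv2.minAreaRect(cv2.findNonZero(m));print(r,[bp(d,*p,.028).round(3) for p in cv2.boxPoints(r)],bp(d,*r[0],.028))
cv2.imwrite("pics/c0.png",cv2.resize(im[110:270,240:350],None,fx=3.6,fy=3.6,interpolation=2)[:,:,::-1])
E
```

```text
orange [516.87 128.97] [514 126   7   7  39] [ 0.697  -0.5435  0.122 ]
orange [534.29 130.71] [531 128   7   6  28] [ 0.6926 -0.5868  0.122 ]
orange [157.12 134.9 ] [153 130  11  11  42] [0.6774 0.362  0.122 ]
orange [522.63 138.83] [516 134  14  10  54] [ 0.6715 -0.5563  0.122 ]
orange [220.33 153.64] [214 148  13  13  69] [0.6297 0.2015 0.122 ]
orange [298.9  201.11] [293 195  13  15 134] [0.5104 0.0047 0.122 ]
orange [215.1  219.71] [207 212  16  16  80] [0.4631 0.2107 0.122 ]
blue [535.61  61.68] [531  60   9   4  28] [ 0.9065 -0.6395  0.056 ]
blue [304.79 160.02] [299 153  12  14 123] [ 0.6305 -0.0135  0.056 ]
blue [301.38 181.85] [296 176  12  13 124] [ 0.5718 -0.0044  0.056 ]
yellow [163.96 144.45] [160 139  10  12  47] [0.6743 0.3635 0.044 ]
-140.29335676737526
yellow [274.45 230.67] [268 213  14  36 259] [0.444  0.0655 0.044 ]
170.71511558394286
yellow [311.39 236.77] [306 219  12  37 257] [ 0.4286 -0.031   0.044 ]
170.94987413455772
((401.5, 220.5), (63.0, 63.0), 90.0) [array([ 0.559, -0.189,  0.028]), array([ 0.56 , -0.358,  0.028]), array([ 0.392, -0.351,  0.028]), array([ 0.391, -0.186,  0.028])] [ 0.47440982 -0.27103838  0.028     ]
```

View pics/c0.png

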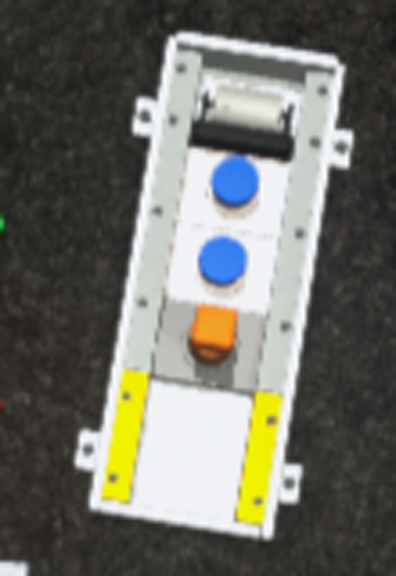

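```bash
cat >> h.py <<'E'
YAW=np.radians(-9.2)
def delta(pos,yaw=YAW,tilt=0,T=None):
    """shift(mm), rotvec(deg) in tool axes to reach TCP pos with tool x=-chute x, y=chute y, z down, tilted about chute x"""
    if T is None: T,_=tool()
    Rg=Ro.from_euler('z',yaw).as_matrix()@Ro.from_euler('x',tilt,degrees=True).as_matrix()@np.diag([-1.,1,-1])
    return (T[:3,:3].T@(np.array(pos)-T[:3,3])*1e3).round(1),np.degrees(Ro.from_matrix(T[:3,:3].T@Rg).as_rotvec()).round(1)
E
python3 -c "
from h import *
print(delta([.507,.004,.24]))"
```

```text
(array([-488.1, -437.1,   -1.5]), array([-0.1, -0. , -6.1]))
```

Request:
{"fn": "play_rows", "kwargs": {"motion": [-488, -437, -1.5, 0, 0, -6.1, 1, -488, -437, -1.5, 0, 0, -6.1, 1, -488, -437, -1.5, 0, 0, -6.1, 1, -488, -437, -1.5, 0, 0, -6.1, 1, -488, -437, -1.5, 0, 0, -6.1, 1, -488, -437, -1.5, 0, 0, -6.1, 1, -488, -437, -1.5, 0, 0, -6.1, 1, -488, -437, -1.5, 0, 0, -6.1, 1, -488, -437, -1.5, 0, 0, -6.1, 1, -488, -437, -1.5, 0, 0, -6.1, 1, -488, -437, -1.5, 0, 0, -6.1, 1, -488, -437, -1.5, 0, 0, -6.1, 1, -488, -437, -1.5, 0, 0, -6.1, 1, -488, -437, -1.5, 0, 0, -6.1, 1, -488, -437, -1.5, 0, 0, -6.1, 1, -488, -437, -1.5, 0, 0, -6.1, 1]}}

```text
clock: 1.75
eef_pos: [0.5062, 0.0055, 0.2397]
orientation: [-0.001, 0.08, 0.997, 0.0]
ft_force: [-0.6, -0.7, -0.3]
finger_gap: 0.0881
grasp_force: 0.0
```

Run:
```python
from h import *
d=wrist();im=d["img"];cv2.imwrite("pics/w1.png",im[:,:,::-1])
T,s=tool();print(s["clock"],s["eef_pos"],s["ft_force"],s["orientation"])
for nm,lo,hi,z in(("orange",(5,150,120),(18,255,255),.122),("blue",(100,150,80),(125,255,255),.056),("yellow",(24,150,150),(34,255,255),.044)):
    for c,st,m in blobs(im,lo,hi,200): print(nm,c,st,bp(d,*c,z).round(4))
```

```text
1.8 [0.50625205 0.00583798 0.23995094] [0.05585402 0.12051449 0.65516578] [-4.50510144e-04  7.94126935e-02  9.96841691e-01  2.53305776e-04]
orange [516.56 117.53] [ 495   95   44   46 1180] [0.4643 0.2086 0.122 ]
orange [277.62 214.12] [263 199  31  31 824] [0.5134 0.0053 0.122 ]
blue [279.2  247.82] [265 234  29  29 675] [ 0.5713 -0.0023  0.056 ]
blue [279.27 290.07] [266 281  28  17 393] [ 0.6237 -0.0107  0.056 ]
yellow [326.17  95.09] [317  75  20  43 732] [0.4179 0.0713 0.044 ]
```

View pics/w1.png

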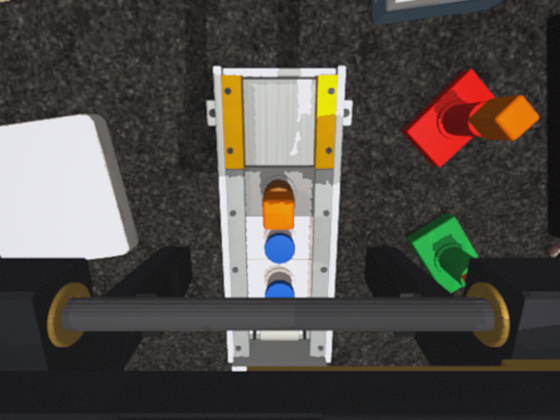

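The wrist view shows the chute axis-aligned. The orange cap's top face is centred at (278,214), with the blue caps behind it. Next I descend while planning the tip-out path in the cross-section.

```bash
cat > plan.py <<'E'
import numpy as np,heapq
# carrier outline samples (y,z) mm; free cover at +y
def box(a,b,c,d,n=1.5):
    y=np.linspace(a,b,int((b-a)/n)+2);z=np.linspace(c,d,int((d-c)/n)+2)
    return np.vstack([np.c_[y,0*y+c],np.c_[y,0*y+d],np.c_[0*z+a,z],np.c_[0*z+b,z]])
P=np.vstack([box(-46,46,0,20),box(-17,17,20,74),box(-14,14,74,116)])
def sd(p,b): # distance to box
    dx=np.maximum(np.maximum(b[0]-p[:,0],p[:,0]-b[1]),0);dz=np.maximum(np.maximum(b[2]-p[:,1],p[:,1]-b[3]),0);return np.hypot(dx,dz)
B=[(-62,-39,38,44),(39,62,38,44),(-65,-59,0,44),(59,65,0,44),(-70,70,-10,6)]
def clr(y,z,t):
    c,s=np.cos(np.radians(t)),np.sin(np.radians(t))
    q=np.c_[c*P[:,0]+s*P[:,1],-s*P[:,0]+c*P[:,1]]+[y,z]  # t>0: -y edge up
    return min(sd(q,b).min() for b in B)
memo={}
def C(n):
    if n not in memo: memo[n]=clr(n[0],n[1],2*n[2])
    return memo[n]
start=(11,7,0)
D={start:0};prev={};h=[(0,start)]
while h:
    d,n=heapq.heappop(h)
    if d>D[n]:continue
    if n[1]>=70: goal=n;break
    for dy in(-1,0,1):
        for dz in(-1,0,1):
            for dt in(-1,0,1):
                m=(n[0]+dy,n[1]+dz,n[2]+dt)
                if not(-40<=m[0]<=40 and 6<=m[1] and 0<=m[2]<=20):continue
                c=C(m)
                if c<0.3:continue
                nd=d+(abs(dy)+abs(dz)+abs(dt))*.3+4/min(c,5)**2 
                if nd<D.get(m,1e9):D[m]=nd;prev[m]=n;heapq.heappush(h,(nd,m))
p=[goal]
while p[-1]!=start:p.append(prev[p[-1]])
for n in p[::-1]:
    t=np.radians(2*n[2]);print(n[0],n[1],2*n[2],'clr %.1f'%C(n),'TCP y,z %.1f %.1f'%(n[0]+78*np.sin(t),n[1]+78*np.cos(t)))
E
python3 plan.py; python3 -c "
from h import *
print(delta([.5134,.0053,.13]),delta([.5134,.0053,.084]))"
```

```text
11 7 0 clr 1.0 TCP y,z 11.0 85.0
11 8 0 clr 2.0 TCP y,z 11.0 86.0
10 9 0 clr 3.0 TCP y,z 10.0 87.0
9 10 0 clr 4.0 TCP y,z 9.0 88.0
9 11 0 clr 4.0 TCP y,z 9.0 89.0
9 12 0 clr 4.0 TCP y,z 9.0 90.0
9 13 0 clr 4.0 TCP y,z 9.0 91.0
9 14 0 clr 4.0 TCP y,z 9.0 92.0
9 15 2 clr 3.1 TCP y,z 11.7 93.0
9 16 4 clr 2.7 TCP y,z 14.4 93.8
8 17 6 clr 2.9 TCP y,z 16.2 94.6
8 18 8 clr 2.7 TCP y,z 18.9 95.2
7 19 10 clr 2.7 TCP y,z 20.5 95.8
7 20 12 clr 2.8 TCP y,z 23.2 96.3
7 21 12 clr 2.5 TCP y,z 23.2 97.3
7 22 14 clr 2.5 TCP y,z 25.9 97.7
7 23 16 clr 2.3 TCP y,z 28.5 98.0
7 24 18 clr 2.1 TCP y,z 31.1 98.2
7 25 20 clr 1.9 TCP y,z 33.7 98.3
6 26 22 clr 2.3 TCP y,z 35.2 98.3
5 27 24 clr 2.3 TCP y,z 36.7 98.3
4 28 24 clr 2.9 TCP y,z 35.7 99.3
3 29 24 clr 2.9 TCP y,z 34.7 100.3
2 30 26 clr 3.4 TCP y,z 36.2 100.1
1 31 28 clr 3.4 TCP y,z 37.6 99.9
0 32 28 clr 3.6 TCP y,z 36.6 100.9
-1 33 30 clr 4.0 TCP y,z 38.0 100.5
-2 34 30 clr 4.0 TCP y,z 37.0 101.5
-3 35 32 clr 4.6 TCP y,z 38.3 101.1
-4 36 32 clr 4.5 TCP y,z 37.3 102.1
-5 37 34 clr 5.3 TCP y,z 38.6 101.7
-6 38 34 clr 5.2 TCP y,z 37.6 102.7
-7 39 36 clr 6
[... 588 characters left out ...]
 5.0 TCP y,z 30.8 118.1
-15 56 36 clr 5.2 TCP y,z 30.8 119.1
-15 57 36 clr 5.5 TCP y,z 30.8 120.1
-15 58 36 clr 5.9 TCP y,z 30.8 121.1
-15 59 36 clr 6.5 TCP y,z 30.8 122.1
-15 60 36 clr 7.1 TCP y,z 30.8 123.1
-15 61 36 clr 7.7 TCP y,z 30.8 124.1
-15 62 36 clr 8.3 TCP y,z 30.8 125.1
-15 63 36 clr 8.9 TCP y,z 30.8 126.1
-15 64 36 clr 9.4 TCP y,z 30.8 127.1
-15 65 36 clr 10.0 TCP y,z 30.8 128.1
-15 66 36 clr 10.6 TCP y,z 30.8 129.1
-15 67 36 clr 11.2 TCP y,z 30.8 130.1
-15 68 36 clr 11.8 TCP y,z 30.8 131.1
-15 69 36 clr 12.4 TCP y,z 30.8 132.1
-15 70 36 clr 13.0 TCP y,z 30.8 133.1
(array([ -7.2,   0.6, 109.9]), array([ 0. , -0.1,  0.1])) (array([ -7.3,   0.5, 155.9]), array([ 0. , -0.1,  0.1]))
```

Request:
{"fn": "play_rows", "kwargs": {"motion": [-7.3, 0.5, 40, 0, 0, 0, 1, -7.3, 0.5, 80, 0, 0, 0, 1, -7.3, 0.5, 115, 0, 0, 0, 1, -7.3, 0.5, 135, 0, 0, 0, 1, -7.3, 0.5, 150, 0, 0, 0, 1, -7.3, 0.5, 156, 0, 0, 0, 1, -7.3, 0.5, 156, 0, 0, 0, 1]}}

```text
clock: 2.5
eef_pos: [0.5136, 0.0051, 0.0838]
orientation: [-0.001, 0.079, 0.997, 0.0]
ft_force: [0.1, 0.6, -0.3]
finger_gap: 0.0882
grasp_force: 0.0
```

Request:
{"fn": "play_rows", "kwargs": {"motion": [0, 0, 0, 0, 0, 0, 0.5, 0, 0, 0, 0, 0, 0, 0.35, 0, 0, 0, 0, 0, 0, 0.35, 0, 0, 0, 0, 0, 0, 0.25, 0, 0, 0, 0, 0, 0, 0.25, 0, 0, 0, 0, 0, 0, 0.2, 0, 0, 0, 0, 0, 0, 0.2], "newtons": 8}}

```text
clock: 3.2
eef_pos: [0.5144, 0.0037, 0.0842]
orientation: [-0.0, 0.08, 0.997, 0.0]
ft_force: [-0.1, -0.1, 0.8]
finger_gap: 0.0343
grasp_force: 0.0
```

Request:
{"fn": "play_rows", "kwargs": {"motion": [0, 0, 0, 0, 0, 0, 0, 0, 0, 0, 0, 0, 0, 0, 0, 0, 0, 0, 0, 0, 0, 0, 0, 0, 0, 0, 0, 0], "newtons": 8}}

```text
clock: 3.6
eef_pos: [0.5144, 0.004, 0.0842]
orientation: [0.0, 0.08, 0.997, 0.0]
ft_force: [-0.2, 1.3, 0.6]
finger_gap: 0.028
grasp_force: 8.0
```

Request:
{"fn": "play_rows", "kwargs": {"motion": [0, 0, 0, 0, 0, 0, 0, 0, 0, 0, 0, 0, 0, 0, 0, 0, 0, 0, 0, 0, 0], "newtons": 35}}

```text
clock: 3.9
eef_pos: [0.5144, 0.004, 0.0842]
orientation: [0.0, 0.08, 0.997, 0.0]
ft_force: [1.3, 2.8, 0.4]
finger_gap: 0.0273
grasp_force: 35.0
```

Request:
{"fn": "play_rows", "kwargs": {"motion": [-1, 0, 0, 0, 0, 0, 0, -2, 0, 0, 0, 0, 0, 0, -3, 0, 0, 0, 0, 0, 0, -4, 0, 0, 0, 0, 0, 0, -5, 0, 0, 0, 0, 0, 0, -5, 0, 0, 0, 0, 0, 0]}}

```text
clock: 4.5
eef_pos: [0.5181, 0.0036, 0.0849]
orientation: [-0.002, 0.08, 0.997, 0.0]
ft_force: [-7.4, 4.5, 14.7]
finger_gap: 0.0276
grasp_force: 35.0
```

Request:
{"fn": "play_rows", "kwargs": {"motion": [0, 1, 0, 0, 0, 0, 0, 0, 2, 0, 0, 0, 0, 0, 0, 2, 0, 0, 0, 0, 0]}}

```text
clock: 4.8
eef_pos: [0.5183, 0.004, 0.085]
orientation: [-0.002, 0.08, 0.997, -0.001]
ft_force: [-10.2, -3.7, 14.0]
finger_gap: 0.028
grasp_force: 35.0
```

Request:
{"fn": "play_rows", "kwargs": {"motion": [0, 1, 0, 0, 0, 0, 0, 0, 1, 0, 0, 0, 0, 0]}}

```text
clock: 5.0
eef_pos: [0.5185, 0.0042, 0.0851]
orientation: [-0.002, 0.08, 0.997, -0.002]
ft_force: [-10.2, -5.4, 14.3]
finger_gap: 0.0276
grasp_force: 35.0
```

Request:
{"fn": "play_rows", "kwargs": {"motion": [-1, 0, -1, 0, 0, 0, 0, -1, 0, -1, 0, 0, 0, 0, -1, 0, -1, 0, 0, 0, 0]}}

```text
clock: 5.3
eef_pos: [0.519, 0.0046, 0.0851]
orientation: [-0.002, 0.08, 0.997, -0.001]
ft_force: [-6.9, -3.8, 6.9]
finger_gap: 0.0279
grasp_force: 35.0
```

```bash
python3 -c "
from h import *
T,s=tool();print(T.round(4),s['ft_force'],s['ft_torque'])"
```

```text
[[-0.9872  0.1594 -0.0045  0.519 ]
 [ 0.1595  0.9872 -0.002   0.0046]
 [ 0.0041 -0.0027 -1.      0.0851]
 [ 0.      0.      0.      1.    ]] [-6.94143581 -3.81207479  6.87394561] [-0.63682697  1.57898802 -0.10472877]
```

Request:
{"fn": "play_rows", "kwargs": {"motion": [0, 0, -1, 0, 0, 0, 0, 0, 0, -1, 0, 0, 0, 0]}}

```text
clock: 5.5
eef_pos: [0.5191, 0.0054, 0.0853]
orientation: [-0.002, 0.08, 0.997, -0.0]
ft_force: [-4.3, -1.0, -3.1]
finger_gap: 0.0276
grasp_force: 35.0
```

Request:
{"fn": "play_rows", "kwargs": {"motion": [0, 1, 0, 0, 0, 0, 0, 0, 1, 0, 0, 0, 0, 0]}}

```text
clock: 5.7
eef_pos: [0.5197, 0.0067, 0.0854]
orientation: [-0.001, 0.08, 0.997, -0.0]
ft_force: [-4.8, -2.4, -2.5]
finger_gap: 0.0276
grasp_force: 35.0
```

Request:
{"fn": "play_rows", "kwargs": {"motion": [0, 1, 0, 0, 0, 0, 0, 0, 1, 0, 0, 0, 0, 0]}}

```text
clock: 5.9
eef_pos: [0.5201, 0.0071, 0.0856]
orientation: [-0.001, 0.08, 0.997, -0.001]
ft_force: [-4.0, -4.1, -2.1]
finger_gap: 0.0279
grasp_force: 35.0
```

Request:
{"fn": "play_rows", "kwargs": {"motion": [0, 1, 0, 0, 0, 0, 0, 0, 1, 0, 0, 0, 0, 0]}}

```text
clock: 6.1
eef_pos: [0.5204, 0.0074, 0.0858]
orientation: [-0.001, 0.08, 0.997, -0.001]
ft_force: [-6.2, -7.2, -1.6]
finger_gap: 0.0277
grasp_force: 35.1
```

Request:
{"fn": "play_rows", "kwargs": {"motion": [0, 1, 0, 0, 0, 0, 0, 0, 1, 0, 0, 0, 0, 0]}}

```text
clock: 6.3
eef_pos: [0.5207, 0.0077, 0.086]
orientation: [-0.001, 0.08, 0.997, -0.002]
ft_force: [-6.5, -8.9, -0.2]
finger_gap: 0.0278
grasp_force: 35.2
```

Request:
{"fn": "play_rows", "kwargs": {"motion": [0, -2, 0, 0, 0, 0, 0, 0, -4, 0, 0, 0, 0, 0, 0, -6, 0, 0, 0, 0, 0, 0, -8, 0, 0, 0, 0, 0, 0, -9, 0, 0, 0, 0, 0, 0, -10, 0, 0, 0, 0, 0, 0, -10, 0, 0, 0, 0, 0]}}

```text
clock: 7.0
eef_pos: [0.5197, -0.0, 0.0862]
orientation: [-0.0, 0.08, 0.997, 0.0]
ft_force: [-4.0, 3.2, -0.7]
finger_gap: 0.0278
grasp_force: 35.0
```

Request:
{"fn": "play_rows", "kwargs": {"motion": [0, -1, 0, 0, 0, 0, 0, 0, -2, 0, 0, 0, 0, 0, 0, -3, 0, 0, 0, 0, 0, 0, -3, 0, 0, 0, 0, 0]}}

```text
clock: 7.4
eef_pos: [0.5193, -0.0032, 0.0862]
orientation: [-0.0, 0.08, 0.997, -0.0]
ft_force: [-4.4, 2.9, -1.4]
finger_gap: 0.0276
grasp_force: 35.0
```

Request:
{"fn": "play_rows", "kwargs": {"motion": [0, -1, 0, 0, 0, 0, 0, 0, -2, 0, 0, 0, 0, 0, 0, -3, 0, 0, 0, 0, 0, 0, -4, 0, 0, 0, 0, 0, 0, -4, 0, 0, 0, 0, 0]}}

```text
clock: 7.9
eef_pos: [0.5187, -0.0072, 0.0862]
orientation: [0.0, 0.08, 0.997, -0.0]
ft_force: [-4.0, 2.3, -1.5]
finger_gap: 0.0276
grasp_force: 35.0
```

Request:
{"fn": "play_rows", "kwargs": {"motion": [0, -1, 0, 0, 0, 0, 0, 0, -1, 0, 0, 0, 0, 0]}}

```text
clock: 8.1
eef_pos: [0.5186, -0.008, 0.0862]
orientation: [0.0, 0.08, 0.997, 0.0]
ft_force: [-3.2, 2.8, -1.1]
finger_gap: 0.0278
grasp_force: 35.0
```

Request:
{"fn": "play_rows", "kwargs": {"motion": [0, -1, 0, 0, 0, 0, 0, 0, -1, 0, 0, 0, 0, 0]}}

```text
clock: 8.3
eef_pos: [0.5186, -0.0084, 0.0863]
orientation: [0.0, 0.08, 0.997, 0.001]
ft_force: [-3.0, 5.5, -0.9]
finger_gap: 0.0276
grasp_force: 35.0
```

Request:
{"fn": "play_rows", "kwargs": {"motion": [0, 2, -0.4, 0, 0, 0, 0, 0, 3.5, -0.8, 0, 0, 0, 0, 0, 4.5, -2.8, 0, 0, 0, 0, 0, 4.5, -4.3, 0, 0, 0, 0, 0, 4.5, -5.8, 0, 0, 0, 0, 0, 4.5, -5.8, 0, 0, 0, 0]}}

```text
clock: 8.9
eef_pos: [0.5192, -0.0048, 0.0921]
orientation: [0.0, 0.08, 0.997, -0.0]
ft_force: [-3.5, -1.9, -2.2]
finger_gap: 0.0277
grasp_force: 35.0
```

Request:
{"fn": "play_rows", "kwargs": {"motion": [0, -2.7, -0.9, -2, 0, 0, 0, 0, -5.4, -1.8, -4, 0, 0, 0, 0, -7.7, -2.5, -6, 0, 0, 0, 0, -9.9, -3.2, -8, 0, 0, 0, 0, -12, -3.8, -10, 0, 0, 0, 0, -14.2, -4.3, -12, 0, 0, 0, 0, -14.2, -4.3, -12, 0, 0, 0]}}

```text
clock: 9.6
eef_pos: [0.5169, -0.0193, 0.0963]
orientation: [0.009, 0.08, 0.991, 0.104]
ft_force: [-3.4, 0.4, -2.4]
finger_gap: 0.0277
grasp_force: 35.0
```

Run:
```python
from h import *
d=get_image("scene");im=d["img"]
cv2.imwrite("pics/s2.png",cv2.resize(im[170:290,220:370],None,fx=5,fy=5,interpolation=2)[:,:,::-1])
print(tool()[1]['ft_force'])
```

```text
[-3.57318824  0.65534336 -1.78191893]
```

View pics/s2.png

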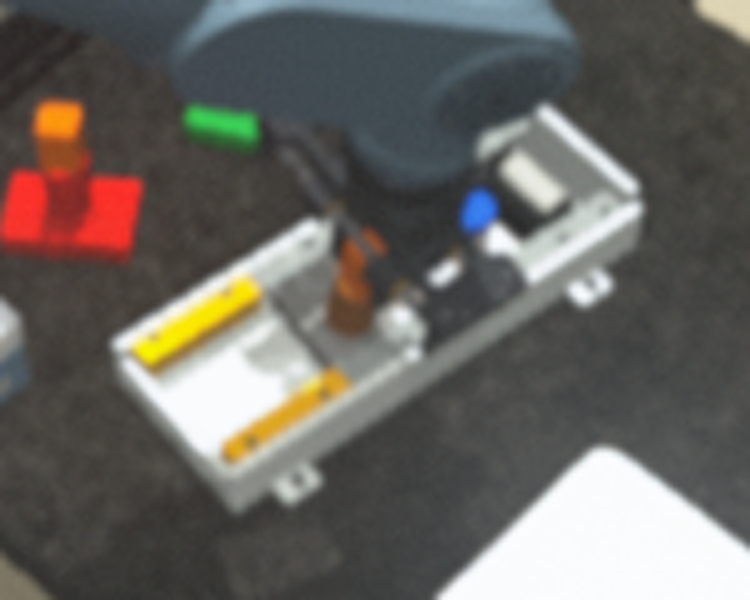

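The crop shows the far edge lifting clear, the jar leaning toward the -y cover and the yellow covers untouched. The forces are only the spring and the weight.

Run:
```python
import numpy as np
W=[(7,22,14),(7,23,16),(7,24,18),(7,25,20),(6,26,22),(5,27,24),(3,29,25),(1,31,28),(-2,34,30),(-5,37,34),(-8,40,36),(-11,43,36),(-14,46,36),(-15,49,36),(-15,53,36),(-15,58,36),(-15,66,36),(-15,78,36),(-15,95,36)]
t=lambda w:np.array([w[0]+78*np.sin(np.radians(w[2])),w[1]+78*np.cos(np.radians(w[2]))])
T0=t((7,20,12));c,s=np.cos(np.radians(12)),np.sin(np.radians(12))
for w in W:
    d=t(w)-T0;print([0,round(-d[0]*c+d[1]*s,1),round(-d[0]*s-d[1]*c,1),-(w[2]-12),0,0,0],end=",")
```

```text
[0, np.float64(-2.3), np.float64(-1.9), -2, 0, 0, 0],[0, np.float64(-4.8), np.float64(-2.7), -4, 0, 0, 0],[0, np.float64(-7.3), np.float64(-3.5), -6, 0, 0, 0],[0, np.float64(-9.8), np.float64(-4.1), -8, 0, 0, 0],[0, np.float64(-11.3), np.float64(-4.5), -10, 0, 0, 0],[0, np.float64(-12.8), np.float64(-4.7), -12, 0, 0, 0],[0, np.float64(-11.8), np.float64(-6.0), -13, 0, 0, 0],[0, np.float64(-13.3), np.float64(-6.5), -16, 0, 0, 0],[0, np.float64(-12.4), np.float64(-8.0), -18, 0, 0, 0],[0, np.float64(-13.9), np.float64(-8.5), -22, 0, 0, 0],[0, np.float64(-12.9), np.float64(-9.7), -24, 0, 0, 0],[0, np.float64(-9.3), np.float64(-12.0), -24, 0, 0, 0],[0, np.float64(-5.8), np.float64(-14.3), -24, 0, 0, 0],[0, np.float64(-4.2), np.float64(-17.0), -24, 0, 0, 0],[0, np.float64(-3.3), np.float64(-21.0), -24, 0, 0, 0],[0, np.float64(-2.3), np.float64(-25.9), -24, 0, 0, 0],[0, np.float64(-0.6), np.float64(-33.7), -24, 0, 0, 0],[0, np.float64(1.9), np.float64(-45.4), -24, 0, 0, 0],[0, np.float64(5.4), np.float64(-62.0), -24, 0, 0, 0],
```

Request:
{"fn": "play_rows", "kwargs": {"motion": [0, -2.3, -1.9, -2, 0, 0, 0, 0, -4.8, -2.7, -4, 0, 0, 0, 0, -7.3, -3.5, -6, 0, 0, 0, 0, -9.8, -4.1, -8, 0, 0, 0, 0, -11.3, -4.5, -10, 0, 0, 0, 0, -12.8, -4.7, -12, 0, 0, 0, 0, -12.8, -4.7, -12, 0, 0, 0]}}

```text
clock: 10.35
eef_pos: [0.5147, -0.0325, 0.0981]
orientation: [0.017, 0.079, 0.975, 0.207]
ft_force: [-4.7, 1.2, -1.0]
finger_gap: 0.0278
grasp_force: 35.0
```

Run:
```python
import numpy as np
W=[(3,29,25),(1,31,28),(-2,34,30),(-5,37,34),(-8,40,36),(-11,43,36),(-14,46,36),(-15,49,36),(-15,53,36),(-15,58,36),(-15,66,36),(-15,78,36),(-15,95,36)]
t=lambda w:np.array([w[0]+78*np.sin(np.radians(w[2])),w[1]+78*np.cos(np.radians(w[2]))])
T0=t((5,27,24));c,s=np.cos(np.radians(24)),np.sin(np.radians(24))
for w in W:
    d=t(w)-T0;print([0,float(round(-d[0]*c+d[1]*s,1)),float(round(-d[0]*s-d[1]*c,1)),-(w[2]-24),0,0,0],end=",")
```

```text
[0, 1.3, -1.0, -1, 0, 0, 0],[0, -0.2, -1.8, -4, 0, 0, 0],[0, 1.1, -3.1, -6, 0, 0, 0],[0, -0.3, -3.9, -10, 0, 0, 0],[0, 0.9, -4.9, -12, 0, 0, 0],[0, 4.9, -6.4, -12, 0, 0, 0],[0, 8.9, -7.9, -12, 0, 0, 0],[0, 11.0, -10.3, -12, 0, 0, 0],[0, 12.6, -13.9, -12, 0, 0, 0],[0, 14.7, -18.5, -12, 0, 0, 0],[0, 17.9, -25.8, -12, 0, 0, 0],[0, 22.8, -36.8, -12, 0, 0, 0],[0, 29.7, -52.3, -12, 0, 0, 0],
```

Request:
{"fn": "play_rows", "kwargs": {"motion": [0, 1.3, -1, -1, 0, 0, 0, 0, -0.2, -1.8, -4, 0, 0, 0, 0, 1.1, -3.1, -6, 0, 0, 0, 0, -0.3, -3.9, -10, 0, 0, 0, 0, 0.9, -4.9, -12, 0, 0, 0, 0, 4.9, -6.4, -12, 0, 0, 0, 0, 8.9, -7.9, -12, 0, 0, 0, 0, 11, -10.3, -12, 0, 0, 0, 0, 11, -10.3, -12, 0, 0, 0]}}

```text
clock: 11.25
eef_pos: [0.5161, -0.0254, 0.1131]
orientation: [0.025, 0.075, 0.948, 0.308]
ft_force: [-2.4, -0.3, -1.3]
finger_gap: 0.0276
grasp_force: 35.0
```

Run:
```python
from h import *
d=get_image("scene");im=d["img"]
cv2.imwrite("pics/s3.png",cv2.resize(im[150:290,220:370],None,fx=4,fy=4,interpolation=2)[:,:,::-1])
T,s=tool();print(s['ft_force'],s['ft_torque'])
for z in(.13,.15,.17): print(delta([T[0,3],T[1,3],z],tilt=36))
```

```text
[ 0.57207488 -0.28637238 -3.01193239] [-0.46739954  0.07110147 -0.01536007]
(array([ -0. ,  10. , -13.8]), array([-0. ,  0.1,  0.1]))
(array([ -0.1,  21.8, -30. ]), array([-0. ,  0.1,  0.1]))
(array([ -0.1,  33.5, -46.2]), array([-0. ,  0.1,  0.1]))
```

View pics/s3.png

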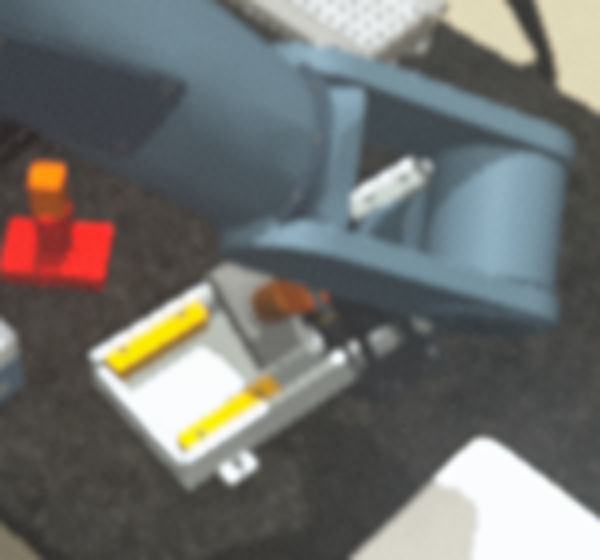

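The carrier is tipped and held between the covers, with no contact force. I continue straight up.

Request:
{"fn": "play_rows", "kwargs": {"motion": [0, 3, -4, 0, 0, 0, 0, 0, 6.5, -9, 0, 0, 0, 0, 0, 10, -13.8, 0, 0, 0, 0, 0, 15, -21, 0, 0, 0, 0, 0, 21.8, -30, 0, 0, 0, 0, 0, 33.5, -46, 0, 0, 0, 0, 0, 56, -77, 0, 0, 0, 0, 0, 74, -102, 0, 0, 0, 0, 0, 74, -102, 0, 0, 0, 0]}}

```text
clock: 12.2
eef_pos: [0.5183, -0.0276, 0.2436]
orientation: [0.029, 0.075, 0.949, 0.306]
ft_force: [1.3, -0.5, -0.5]
finger_gap: 0.0279
grasp_force: 35.0
```

Run:
```python
from h import *
d=get_image("top");im=d["img"]
cv2.imwrite("pics/t4.png",cv2.resize(im[100:280,200:460],None,fx=3,fy=3,interpolation=2)[:,:,::-1])
T,s=tool();print(s['clock'],s['eef_pos'],s['ft_force'],s['ft_torque'],s['finger_gap'])
for c,st,m in blobs(im,(100,150,80),(125,255,255),12):print(c,st,bp(d,*c,.056))
print(delta([.474,-.271,.20]))
```

```text
12.25 [ 0.51714826 -0.02716183  0.2409723 ] [-0.25997445  0.17403087 -1.26094366] [-0.45658218  0.0575641  -0.03516787] 0.027609124702727528
[535.81  61.85] [531  60   9   5  26] [ 0.90600813 -0.63997224  0.056     ]
[296.33 210.04] [291 206  12   9  83] [0.4970848  0.00876303 0.056     ]
(array([   3.8, -224.7, -111.8]), array([35.8,  0.3,  0.1]))
```

View pics/t4.png

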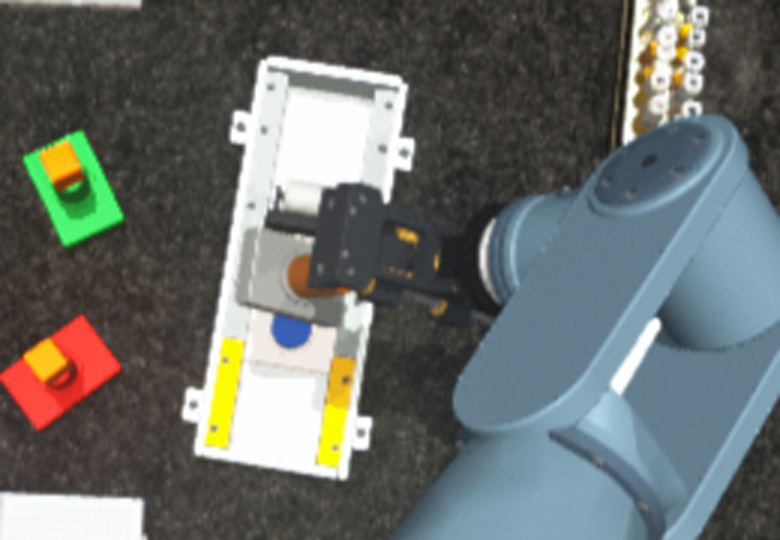

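Carrier 1's cap has moved to around (291,325) in the crop and is advancing, and the odd carrier is held high above the chute. On to the tray.

Request:
{"fn": "play_rows", "kwargs": {"motion": [1, -40, -20, 6, 0, 0, 0, 2, -80, -40, 12, 0, 0, 0, 3, -120, -60, 19, 0, 0, 0, 4, -160, -80, 26, 0, 0, 0, 4, -195, -98, 32, 0, 0, 0, 4, -215, -107, 35.8, 0, 0, 0, 4, -225, -112, 35.8, 0.3, 0, 0, 4, -225, -112, 35.8, 0.3, 0, 0, 4, -225, -112, 35.8, 0.3, 0, 0]}}

```text
clock: 13.15
eef_pos: [0.4719, -0.2697, 0.1959]
orientation: [-0.003, 0.08, 0.997, 0.003]
ft_force: [0.4, -0.4, -1.7]
finger_gap: 0.0278
grasp_force: 35.0
```

Run:
```python
from h import *
T,s=tool();print(s['eef_pos'],s['orientation'],s['ft_force'],s['ft_torque'])
d=get_image("scene");im=d["img"];cv2.imwrite("pics/s5.png",cv2.resize(im[150:350,220:420],None,fx=3,fy=3,interpolation=2)[:,:,::-1])
print(delta([.474,-.271,.112]))
```

```text
[ 0.47191723 -0.26970491  0.19586255] [-0.00266527  0.079606    0.99681746  0.0032774 ] [ 0.4134119  -0.36652108 -1.65436755] [ 0.00120985 -0.00164597  0.05288946]
(array([-2.6, -1.5, 84.1]), array([ 0.3, -0.3,  0.1]))
```

View pics/s5.png

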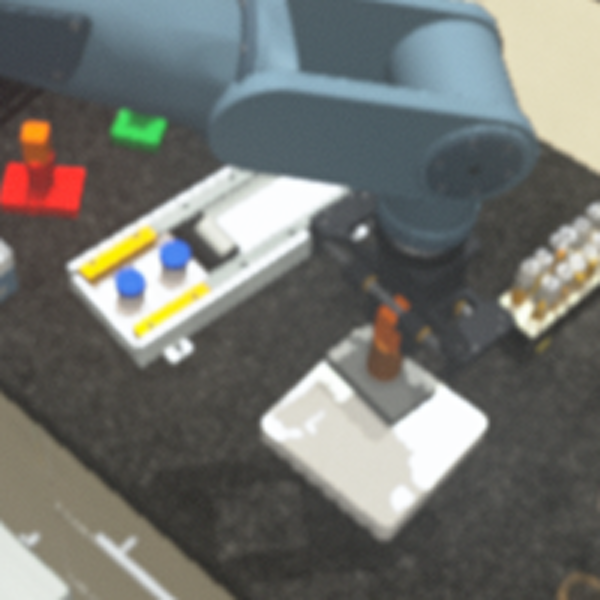

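Both blue-capped carriers are at the outlet, and the odd carrier is upright above the tray. I lower it gently.

Request:
{"fn": "play_rows", "kwargs": {"motion": [-2.6, -1.5, 30, 0, 0, 0, 0, -2.6, -1.5, 55, 0, 0, 0, 0, -2.6, -1.5, 72, 0, 0, 0, 0, -2.6, -1.5, 80, 0, 0, 0, 0, -2.6, -1.5, 84, 0, 0, 0, 0, -2.6, -1.5, 84, 0, 0, 0, 0]}}

```text
clock: 13.8
eef_pos: [0.4743, -0.2717, 0.1127]
orientation: [-0.002, 0.079, 0.997, 0.002]
ft_force: [0.8, -0.5, -1.2]
finger_gap: 0.028
grasp_force: 35.0
```

Request:
{"fn": "play_rows", "kwargs": {"motion": [0, 0, 1, 0, 0, 0, 0, 0, 0, 2, 0, 0, 0, 0, 0, 0, 3, 0, 0, 0, 0, 0, 0, 3, 0, 0, 0, 0]}}

```text
clock: 14.2
eef_pos: [0.4741, -0.2718, 0.1097]
orientation: [-0.002, 0.079, 0.997, 0.002]
ft_force: [1.0, -0.5, -1.4]
finger_gap: 0.0275
grasp_force: 35.0
```

Request:
{"fn": "play_rows", "kwargs": {"motion": [0, 0, 1, 0, 0, 0, 0, 0, 0, 1, 0, 0, 0, 0]}}

```text
clock: 14.4
eef_pos: [0.474, -0.2717, 0.1084]
orientation: [-0.002, 0.079, 0.997, 0.002]
ft_force: [-0.6, 0.4, -2.2]
finger_gap: 0.0279
grasp_force: 35.0
```

Request:
{"fn": "play_rows", "kwargs": {"motion": [0, 0, 1, 0, 0, 0, 0, 0, 0, 1, 0, 0, 0, 0]}}

```text
clock: 14.6
eef_pos: [0.474, -0.2717, 0.1073]
orientation: [-0.002, 0.079, 0.997, 0.002]
ft_force: [0.3, 1.0, -0.8]
finger_gap: 0.0275
grasp_force: 35.0
```

Request:
{"fn": "play_rows", "kwargs": {"motion": [0, 0, 0.7, 0, 0, 0, 0, 0, 0, 0.7, 0, 0, 0, 0]}}

```text
clock: 14.8
eef_pos: [0.4741, -0.2718, 0.1069]
orientation: [-0.002, 0.079, 0.997, 0.002]
ft_force: [-0.0, 0.2, -1.3]
finger_gap: 0.028
grasp_force: 35.0
```

Request:
{"fn": "play_rows", "kwargs": {"motion": [0, 0, 0.7, 0, 0, 0, 0, 0, 0, 0.7, 0, 0, 0, 0]}}

```text
clock: 15.0
eef_pos: [0.4742, -0.2718, 0.1068]
orientation: [-0.002, 0.079, 0.997, 0.002]
ft_force: [-1.0, 1.9, 4.2]
finger_gap: 0.0278
grasp_force: 35.0
```

Request:
{"fn": "play_rows", "kwargs": {"motion": [0, 0, 0, 0, 0, 0, 0, 0, 0, 0, 0, 0, 0, 0, 0, 0, 0, 0, 0, 0, 0.36, 0, 0, 0, 0, 0, 0, 0.4, 0, 0, 0, 0, 0, 0, 0.5, 0, 0, 0, 0, 0, 0, 0.7, 0, 0, 0, 0, 0, 0, 0.8, 0, 0, 0, 0, 0, 0, 0.8, 0, 0, 0, 0, 0, 0, 0.8], "newtons": 5}}

```text
clock: 15.9
eef_pos: [0.474, -0.2717, 0.106]
orientation: [-0.002, 0.079, 0.997, 0.002]
ft_force: [0.3, -0.1, -0.1]
finger_gap: 0.0704
grasp_force: 0.0
```

Request:
{"fn": "play_rows", "kwargs": {"motion": [0, 0, -10, 0, 0, 0, 0.8, 0, 0, -30, 0, 0, 0, 0.8, 0, 0, -60, 0, 0, 0, 0.8, 0, 0, -100, 0, 0, 0, 0.8, 0, -50, -130, 0, 0, 0, 0.8, 0, -100, -150, 0, 0, 0, 0.8, 0, -150, -150, 0, 0, 0, 0.8, 0, -200, -150, 0, 0, 0, 0.8, 0, -200, -150, 0, 0, 0, 0.8, 0, -200, -150, 0, 0, 0, 0.8]}}

```text
clock: 16.9
eef_pos: [0.4422, -0.4714, 0.2554]
orientation: [-0.002, 0.081, 0.997, 0.002]
ft_force: [-0.3, 0.0, 0.5]
finger_gap: 0.0708
grasp_force: 0.0
```

Run:
```python
from h import *
T,s=tool();print(s['clock'],s['eef_pos'],s['finger_gap'],s['ft_force'])
d=get_image("top");im=d["img"]
cv2.imwrite("pics/t6.png",cv2.resize(im[100:280,190:460],None,fx=2.9,fy=2.9,interpolation=2)[:,:,::-1])
o=np.array([.5134,.0053,0]);R=Ro.from_euler('z',YAW).as_matrix()
for c,st,m in blobs(im,(100,150,80),(125,255,255),12):print(c,R.T@(bp(d,*c,.056)-o))
```

```text
16.9 [ 0.44215925 -0.47140543  0.25542604] 0.07079236203127852 [-0.33343364  0.04810881  0.52514055]
[535.74  61.63] [ 0.49132085 -0.57395516  0.056     ]
[295.36 217.5 ] [-0.03637648  0.00015268  0.056     ]
[291.6 240.3] [-0.0964658  0.0001851  0.056    ]
```

View pics/t6.png

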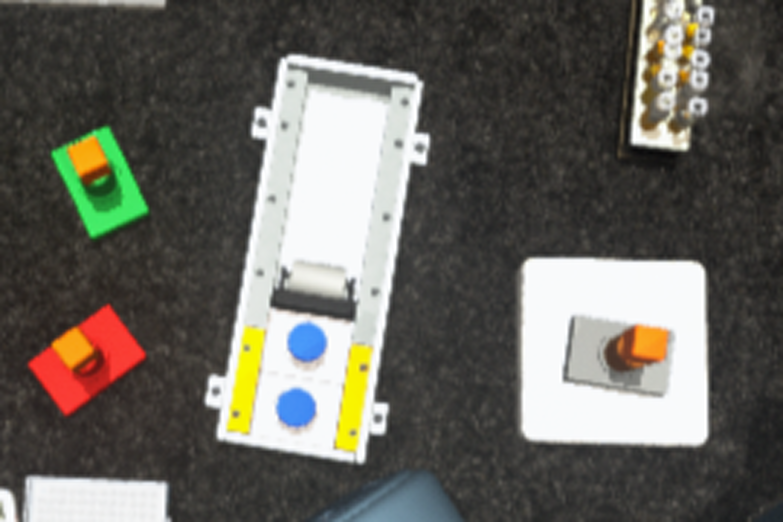

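The odd carrier stands upright on the tray at (620,355). The blue carriers are at chute x = -96 and -36 mm, which is where they should end.

```bash
python3 -c "
from plant import env
print(env.close_job())"
```

```text
the job is handed in; nothing more can be done
None
```

The jammed carrier came out under the free -y cover and stands upright on the tray, released; both blue-capped carriers are at the outlet stop, and I handed the job in at about 17 s on the robot's clock (no verdict was returned).

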